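# Read a robot's turn sensor on a coasting rate table

## Task

Take the reader wand out of its holder, set the hand-turned rate table coasting with a gentle push on its upright peg (about one turn in five or six seconds, never faster than one turn in three), and then keep the wand's nose close above the round sensor window as the window goes round: over the window and about 2 to 3 cm above it, for a good four seconds without a break, touching nothing of the table, which must go on turning freely. Then stand the wand back in its holder, fully home, and let go; the table may run down by itself. Do not knock the table or the wand about and leave the other things on the bench where they are.

Things in the scene. Friction and masses are not known exactly. Their poses are not given: they have to be found in the camera images.
- wand: Loose black reader wand standing upright, 145 mm long, 0.12 kg. Origin: centre of the nose's flat lower end; z runs up along it. From the nose up: shaft 20 mm diameter for 60 mm; collar 38 mm diameter from 60 to 70 mm; round handle 30 mm diameter from 70 to 145 mm (grip from above at about 108 mm, any yaw). It starts in the holder, hanging by its collar.
- holder: Fixed grey block 70 x 70 mm, 64 mm high, with one vertical through-hole of about 27 mm diameter with a chamfered mouth in the middle of its top. Origin: centre of its underside. It stands left or right of the rate table.
- seat (a point): Where the wand's origin lies when the wand is fully home in the holder: on the hole's axis, 4 mm above the bench (the collar then rests on the block's top).
- platter: Aluminium disc of the rate table, 260 mm diameter, top face 60 mm above the bench, free to turn endlessly about the vertical axis through its origin (centre of its underside). Yaw: angle turned. Window along its own +x, push peg along its own -x. Fixed on it: open black robot half-shell, own x -45 to +105 mm, own y +-60 mm, walls up to 82 mm above the bench.
- rate_base: Fixed grey round foot of the rate table, 170 mm diameter, under the platter. Origin on the turning axis, on the bench. The platter with all it carries weighs 1.6 kg, inertia about 0.012 kg m2 (both vary by some 30 percent); bearing drag about 0.0006 N m s/rad plus 0.0003 N m, so it coasts well over 10 s, slowing by roughly a third in 5 s.
- window (a point): Centre of the round sensor window, the flat top of an upright black turret of 50 mm diameter on the platter, 96 mm above the bench, 75 mm from the turning axis.
- peg_top (a point): Centre of the top of the push peg, a steel post of 30 mm diameter standing 36 mm up from the platter (top 96 mm above the bench), 105 mm from the turning axis, across from the window.
- screw_bin: Bystander: blue open bin of screws, 130 x 95 x 50 mm; on the other side of the rate table from the holder. Origin: centre of its underside.
- glue: Bystander: red bottle with white cap, 52 mm diameter, 120 mm high. Origin: centre of its underside.
- oil: Bystander: small blue bottle with black cap, 40 mm diameter, 75 mm high. Origin: centre of its underside.
- driver_a: Bystander: green-handled screwdriver lying on the bench. Origin: underside, near its middle.
- driver_b: Bystander: a second green-handled screwdriver lying on the bench. Origin: underside, near its middle.
- drive_unit: Bystander: small black drive unit, 64 mm diameter, 26 mm high. Origin: centre of its underside.
Things that resemble listed ones, but are neither listed nor needed, are in the scene too. What is shaped like the wand but yellow is not meant. Of the things that look like the holder, take the one that is farthest to the robot's right at the start.

How it is judged:
On the way, in this order (a step that is already met when the one before it is completed fails the run):
1. the wand is out of its holder, lifted by the gripper (z of wand in the frame of seat above 0.065 m and contact force between the fingers and wand above 1 N), for 0.2 s.
2. for 4 s without a break the table coasts at 0.4 rad/s or more, touched by nothing, with the wand's nose within 25 mm sideways of the window's centre and 5 to 50 mm above it (angular speed of platter above 0.4 rad/s and contact force between anything else and platter below 0.2 N and horizontal distance between wand and window below 0.025 m and z of wand in the frame of window between 0.005 and 0.05 m), for 4 s.
At the end, for the whole second after the job is handed in: The wand stands released and still in its holder, within 8 mm sideways and 6 mm in height of its seat and upright to 0.12 rad; the table may still be turning (horizontal distance between wand and seat below 0.008 m and z of wand in the frame of seat between -0.006 and 0.006 m and angle between wand's own z axis and vertical below 0.12 rad and linear speed of wand below 0.03 m/s); the robot touches nothing.
It fails at once if the table is flung round faster than 2.2 rad/s (angular speed of platter above 2.2 rad/s).
It fails at once if the table is struck or pressed with more than 15 N (contact force between anything else and platter above 15 N).
It fails at once if the wand tips over (angle between wand's own z axis and vertical above 0.7 rad).
It fails at once if another thing on the bench is moved more than 40 mm (distance of any of screw_bin, glue, oil, driver_a, driver_b, drive_unit from where it was at the start of the episode above 0.04 m).
It also fails if it takes over 64 s, if anything falls off the work surface, if the arm or the gripper's body presses on something with over 40 N, if the wrist force passes 120 N, or if a joint passes its speed limit or range.

## Robot

A 6-joint arm with a two-finger parallel gripper is mounted at the origin on the work surface. World frame = base frame: x ahead of the robot, y to its left, z up, the work surface at z = 0. Lengths are in m, angles in rad, forces in N, time in s.
With the tool pointing down it reaches from about 0.225 to 0.875 m from the base axis. Payload 3.4 kg.
Tool frame: the origin (TCP) lies midway between the tips of the shut fingers; the grasp point (between the pads) lies 19 mm behind it (bot.grasp_offset is the z of the grasp point in the tool frame, in m); z points along the fingers, y is the line along which they close (so a half turn about z gives the same grasp; the last joint's range is limited). The gripper opens to 85 mm and grips with 20 to 120 N. Pads are 22 mm wide; open, the fingers measure 114 mm over their backs; the gripper's body (76 mm by 85 mm) begins 54 mm behind the grasp point. The pads swing forward as they close: fully open they stand 13 mm farther back than shut.
Start: joints at [1.05, 0.276, 1.505, -0, 1.361, -0.121], TCP at [0.224, 0.53, 0.231] pointing down, gripper open.
Joint ranges: [-2.89, 2.89], [-0.75, 2.08], [0.22, 2.7], [-1.18, 4.32], [0.11, 2.71], [-2.7, 2.7]. Speed limits (rad/s): [2.57, 2.57, 3.14, 3.14, 3.14, 3.14].

## Interface

Orientations are given as a unit quaternion [w, x, y, z].
In Python, from plant import observe, imaging, bot gives the robot as it stands.
- The arm moves only by the shell command python3 -m crank 'ROWS' [FORCE]. ROWS is JSON, one flat list of numbers, 7 for each row, row after row: the turn, a rotation vector about the tool's x, y, z in degrees, then the shift along the tool's x, y, z in mm, then the closure, from -1 (fully open) to 1 (shut). A call has 1 to 8 rows; each row is the pose to reach, as a shift and turn from the pose commanded when the call began, along the tool's axes at that moment; what a row does not reach only later rows make up. A row lasts 1/12 s, in which the tool goes at most 41.7 mm and 7.16 degrees, less where a joint would pass 70% of its speed; a pose out of reach is approached as far as the arm can. A call with a gripper value outside its range is refused whole. The fingers move at their own pace and stop on an object; FORCE is the grip in N (left out, the last holds). Time passes only in rows, so rows that repeat a pose let the fingers close. It gives the time, the measured TCP pose, the force, the opening and the grip force at its end, in the units of the state.
- observe(): the state, without advancing time (a new reading comes with each control period).
- imaging.snapshot(name): name is "scene" or "top" or "wrist"; returns (picture, depth): 400x640x3 uint8, red, green, blue; 400x640 float32, m along the optical axis (not along the pixel's ray), 0 where there is no reading.
- imaging.calibration(name): a dict with "vertical_fov" (degrees; the focal length in pixels is half the picture's height over the tangent of half this angle, whatever the lens; pixels are square), "cx", "cy" (the principal point, pixels), "extrinsics" (4x4, takes a point from camera to world coordinates). Camera axes: x right, y down, z forward; pixel columns grow to the right and rows downward; lengths in m; the calibration is good to about 2 mm. A picture is of the moment at which its call begins: read the wrist's pose just before it. calibration takes no time and is no camera call; for the wrist camera it gives the pose at the moment of the call.
- bot.hand_in(): hands the job in; it is judged then, once.
The state is a dict: "time_s": time; "qpos": joint angles; "qvel": joint speeds; "effort": joint torques, N m; "tcp_pos": TCP position; "tcp_rot": TCP orientation; "ft_force": force on the tool from outside, world axes, zero at the start; "ft_torque": the same for the moment, N m; "finger_gap": opening from 0.0 (shut) to 1.0 (fully open); "finger_force": force on a finger pad.
Only numpy, scipy, OpenCV 4.12 (cv2) and the standard library are available. Lean on these libraries where they do the work, as an engineer would, in place of code of your own. Each camera call takes 0.05 s, during which the arm holds its last target. There are 200 camera calls.

## Working session

There is one attempt and no reset: what is moved stays moved. The work goes in short steps, Python scripts to look and compute and a shell command to move; the robot and the scene stay as the last step left them, time stands still between calls to the robot, and variables do not carry over. Pictures are saved under pics/ and viewed, at most 10 in all, crops included, and the job is handed in when it is done.

```bash
ls; mkdir -p pics
cat > h.py <<'E'
import numpy as np, cv2
from plant import observe, imaging, bot
def snap(name,fn=None):
    c=imaging.calibration(name); p,d=imaging.snapshot(name)
    if fn: cv2.imwrite('pics/'+fn,p[:,:,::-1])
    return p,d,c
def world(c,d,u,v,z=None):
    f=200/np.tan(np.radians(c['vertical_fov'])/2); E=np.array(c['extrinsics'])
    r=np.array([(u-c['cx'])/f,(v-c['cy'])/f,1.]); R=E[:3,:3]@r
    s=d[int(v),int(u)] if z is None else (z-E[2,3])/R[2]
    return E[:3,3]+s*R
def pix(c,P):
    f=200/np.tan(np.radians(c['vertical_fov'])/2); E=np.array(c['extrinsics'])
    q=E[:3,:3].T@(np.array(P)-E[:3,3]); return q[0]/q[2]*f+c['cx'],q[1]/q[2]*f+c['cy']
E
python3 - <<'E'
from h import *
for n in('top','scene'):
    p,d,c=snap(n,n+'1.png'); np.savez(n+'1.npz',p=p,d=d); print(n,np.round(c['extrinsics'],3).tolist(),c['vertical_fov'],c['cx'],c['cy'])
print(observe(), bot.grasp_offset)
E
```

```text
pics
top [[-0.019, -0.998, 0.062, 0.457], [-1.0, 0.018, -0.008, 0.04], [0.007, -0.062, -0.998, 1.327], [0.0, 0.0, 0.0, 1.0]] 46.44548796183154 319.1738878420935 195.66705436582052
scene [[-0.754, 0.436, -0.492, 1.058], [0.657, 0.518, -0.548, 0.604], [0.016, -0.736, -0.677, 0.792], [0.0, 0.0, 0.0, 1.0]] 54.09640838027267 312.4160944625391 198.53269414212016
{'time_s': 0.1, 'qpos': array([ 1.05001225e+00,  2.76528506e-01,  1.50601435e+00,  1.29851469e-06,
        1.36070030e+00, -1.20975598e-01]), 'qvel': array([-0.00086328, -0.00055185, -0.00328529,  0.00014571,  0.00043127,
       -0.00098791]), 'effort': array([ 1.24582944e-03, -4.17704308e+01, -2.46404976e+01, -2.21106734e-04,
        5.80680746e-03,  3.28708623e-06]), 'tcp_pos': array([0.22356786, 0.5292418 , 0.23052495]), 'tcp_rot': array([-2.60888323e-04,  1.98575546e-01,  9.80085237e-01, -7.82929622e-04]), 'ft_force': array([-0.67126157,  0.3096873 , -0.3111552 ]), 'ft_torque': array([ 0.02130891, -0.01755968, -0.00573687]), 'finger_force': 0.0, 'finger_gap': 1.0002744316370895} -0.0187
```

View pics/top1.png

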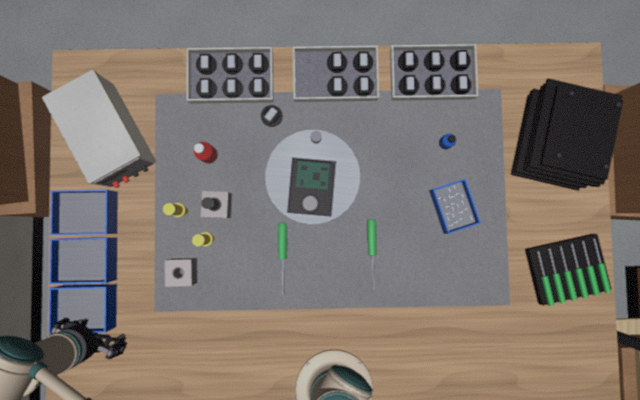

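View pics/scene1.png

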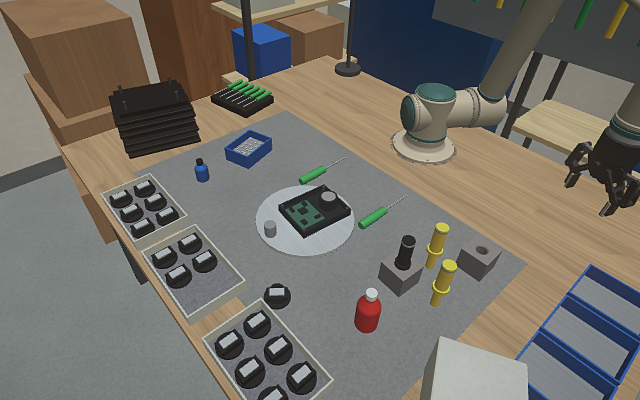

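The top view shows the holder with the black wand at (214,204), and an empty lookalike at (180,272). The platter is near (312,177), the window at (310,203) and the peg at (316,137). The scene view agrees.

Run:
```python
from h import *
z=np.load('top1.npz');p,d=z['p'],z['d']; c=imaging.calibration('top')
cr=cv2.resize(p[120:240,190:370],None,fx=4.4,fy=4.4,interpolation=cv2.INTER_CUBIC);cv2.imwrite('pics/c1.png',cr[:,:,::-1])
for n,u,v,zz in[('window',310,203,.096),('peg',316,137,.096),('holder',214.5,204.5,.064),('wandtop',208,204.5,.149),('plat',312.5,177,.06)]:
    print(n,world(c,d,u,v,zz).round(4),world(c,d,u,v).round(4))
# platter circle by depth-based height mask
f=200/np.tan(np.radians(c['vertical_fov'])/2);E=np.array(c['extrinsics'])
V,U=np.mgrid[:400,:640]
P=np.stack([(U-c['cx'])/f*d,(V-c['cy'])/f*d,d],-1)@E[:3,:3].T+E[:3,3]
np.save('P.npy',P)
def cen(m):
    k=cv2.findContours(m.astype(np.uint8),0,1)[0];k=max(k,key=cv2.contourArea);(u,v),r=cv2.minEnclosingCircle(k);M=cv2.moments(k);return (u,v,r),(M['m10']/M['m00'],M['m01']/M['m00'])
m=(P[...,2]>.03)&(U>250)&(U<370)&(V>125)&(V<235)
(u,v,r),(a,b)=cen(m);print('platter',u,v,r,a,b,world(c,d,a,b,.06))
m=(P[...,2]>.045)&(P[...,2]<.08)&(U>190)&(U<240)&(V>180)&(V<230)
ys,xs=np.nonzero(m);print('holder',cv2.minAreaRect(np.c_[xs,ys].astype(np.float32)))
m=(P[...,2]>.125)&(U>190)&(U<240)&(V>180)&(V<230)
(u,v,r),(a,b)=cen(m);print('wand',u,v,r,a,b,world(c,d,a,b,.149),P[m][:,2].mean())
```

```text
window [0.5137 0.0547 0.096 ] [0.5137 0.0547 0.0966]
peg [0.6895 0.0356 0.096 ] [0.6895 0.0356 0.0961]
holder [0.5159 0.3136 0.064 ] [0.5128 0.2995 0.1293]
wandtop [0.5122 0.3116 0.149 ] [0.5121 0.3111 0.1512]
plat [0.5863 0.047  0.06  ] [0.585  0.047  0.0723]
platter 313.0 176.5 47.92973327636719 312.5354504275367 176.2771116440181 [0.58823776 0.04690276 0.06      ]
holder ((214.97999572753906, 203.86001586914062), (27.34671974182129, 25.793560028076172), 3.1798300743103027)
wand 207.77272033691406 202.68182373046875 6.780305862426758 207.91884057971012 202.54782608695652 [0.51713965 0.31175675 0.149     ] 0.22870692358433362
```

View pics/c1.png

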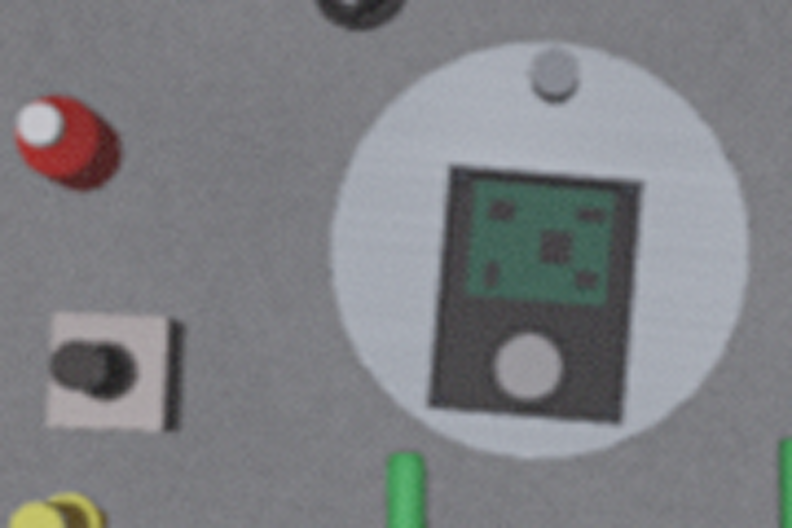

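The crop puts the window at about (310.0,203.2), the peg at (315.9,136.6), the platter centre at (312.7,176.8) and the holder top at (214.5,204.3). That gives an axis near (0.587,0.047) and the wand near (0.516,0.313). I'll move above the wand and line up the tool axes with the world.

```bash
python3 -m crank '[0,0,-3,-20,-5,0,-1, 0,0,-8,-58,-14,0,-1, 0,0,-14,-98,-24,0,-1, 0,0,-20,-138,-34,0,-1, 0,0,-23,-178,-44,0,-1, 0,0,-23,-218,-53,0,-1, 0,0,-23,-257,-62,0,-1, 0,0,-23,-290,-70,0,-1]'
python3 - <<'E'
from h import *
from scipy.spatial.transform import Rotation as R
s=observe();q=s['tcp_rot'];M=R.from_quat([q[1],q[2],q[3],q[0]]).as_matrix();print(M.round(3).tolist(),s['tcp_pos'],s['qpos'].round(2))
print('to target tool axes mm',1000*M.T@(np.array([.516,.313,.2305])-s['tcp_pos']))
p,d,c=snap('wrist','w1.png');np.savez('w1.npz',p=p,d=d,E=c['extrinsics']);print(pix(c,[.516,.313,.149]),pix(c,[.516,.313,.064]))
E
```

```text
time_s: 0.77
tcp_pos: [0.4656, 0.3503, 0.2309]
tcp_rot: [-0.0, -0.0, 1.0, -0.0]
ft_force: [0.5, 0.6, 0.3]
finger_gap: 1.001
finger_force: 0.0
[[-1.0, -0.001, -0.0], [-0.001, 1.0, -0.001], [0.0, -0.001, -1.0]] [0.46555598 0.35028169 0.23089088] [ 0.53  0.29  1.49 -0.    1.37 -1.05]
to target tool axes mm [-50.42003735 -37.31384831   0.415506  ]
(np.float64(281.63429116367104), np.float64(263.06810527347034)) (np.float64(291.9369666332789), np.float64(225.21259736183956))
```

View pics/w1.png

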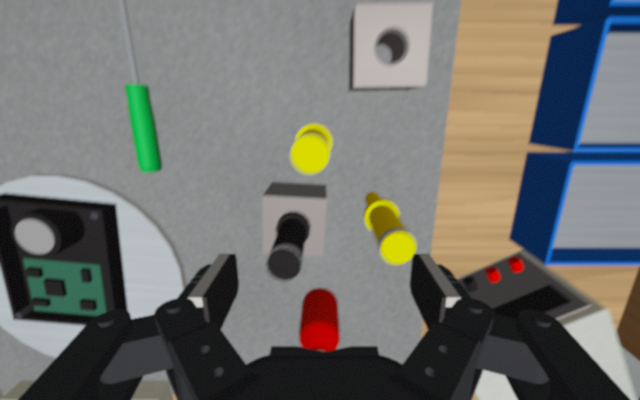

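The wrist view shows the wand top at about (286,264), the holder top centre at about (294.5,225) and a yellow lookalike's top at (398,246).

Run:
```python
from h import *
z=np.load('w1.npz');c=imaging.calibration('wrist');d=z['d']
for u,v,zz in[(286,264,.149),(294.5,224.5,.064),(398,246,.145),(311,155,.145),(320,336,.12),(391,45,.064)]: print(world(c,d,u,v,zz).round(4),world(c,d,u,v).round(4))
```

```text
[0.5229 0.3125 0.149 ] [0.5223 0.3126 0.15  ]
[0.5216 0.3114 0.064 ] [0.5082 0.315  0.0967]
[0.508  0.4076 0.145 ] [0.5081 0.4076 0.145 ]
[0.4307 0.3351 0.145 ] [0.4308 0.3351 0.1444]
[0.6246 0.3402 0.12  ] [0.6518 0.3395 0.0901]
[0.3406 0.4077 0.064 ] [0.3312 0.4185 0.0098]
```

Run:
```python
from h import *
z=np.load('w1.npz');c=dict(imaging.calibration('wrist'));c['extrinsics']=z['E'];d=z['d']
for u,v,zz in[(286,264,.149),(294.5,224.5,.064),(398,246,.145),(311,155,.145),(391,45,.064)]: print(world(c,d,u,v,zz).round(4))
print(observe()['tcp_pos'])
```

```text
[0.5169 0.3167 0.149 ]
[0.5151 0.3159 0.064 ]
[0.5019 0.4118 0.145 ]
[0.4247 0.3389 0.145 ]
[0.3336 0.4119 0.064 ]
[0.47116834 0.34663345 0.23064869]
```

```bash
python3 -m crank '[0,0,0,-20,-14,0,-1, 0,0,0,-40,-28,0,-1, 0,0,0,-50,-36,0,-1, 0,0,0,-52.6,-38,0,-1, 0,0,0,-52.6,-38,0,-1,0,0,0,-52.6,-38,0,-1]'
python3 - <<'E'
from h import *
p,d,c=snap('wrist');np.savez('w2.npz',p=p,d=d,E=c['extrinsics'])
print(observe()['tcp_pos'],observe()['tcp_rot'],pix(c,[.516,.314,.149]),pix(c,[.516,.314,.064]))
cv2.imwrite('pics/w2.png',cv2.resize(p[150:350,180:440],None,fx=3,fy=3)[:,:,::-1])
E
```

```text
time_s: 1.32
tcp_pos: [0.5153, 0.315, 0.2311]
tcp_rot: [-0.001, -0.001, 1.0, 0.0]
ft_force: [-0.2, -0.2, -1.1]
finger_gap: 1.0
finger_force: 0.0
[0.51513681 0.31519674 0.23123616] [-5.60912420e-04 -1.26986762e-03  9.99999007e-01  2.42874879e-04] (np.float64(324.2508291130409), np.float64(207.79840158833238)) (np.float64(324.09510524743547), np.float64(182.3769600973986))
```

View pics/w2.png

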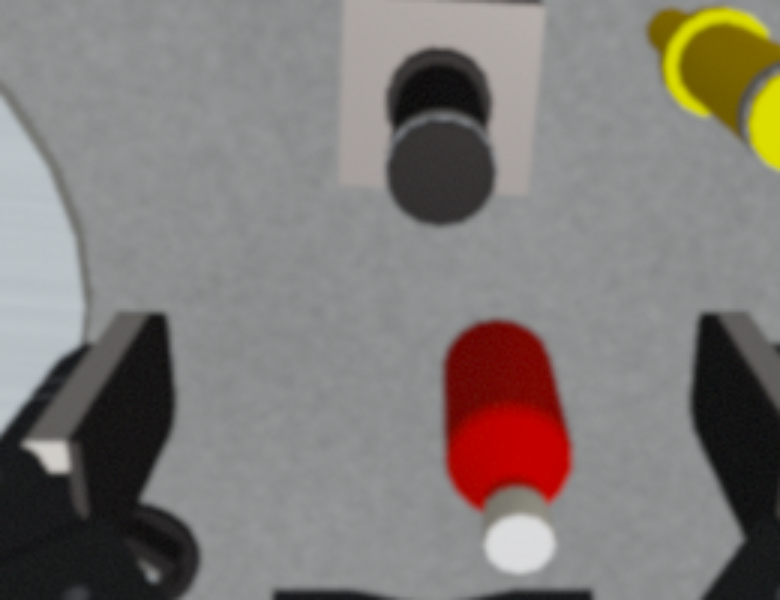

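The wand top is at full-image (327,206), so the wand is at about (0.515,0.3155). The TCP is centred over it, so I'll go down and grip.

```bash
python3 -m crank '[0,0,0,0,0,12,-1, 0,0,0,0,0,35,-1, 0,0,0,0,0,60,-1, 0,0,0,0,0,85,-1, 0,0,0,0,0,108,-1, 0,0,0,0,0,126,-1, 0,0,0,0,0,136,-1, 0,0,0,0,0,136,-1]' 60; python3 -m crank '[0,0,0,0,0,0,1, 0,0,0,0,0,0,1, 0,0,0,0,0,0,1, 0,0,0,0,0,0,1, 0,0,0,0,0,0,1, 0,0,0,0,0,0,1, 0,0,0,0,0,0,1, 0,0,0,0,0,0,1]' 60
```

```text
time_s: 2.03
tcp_pos: [0.5139, 0.3145, 0.0931]
tcp_rot: [-0.002, -0.001, 1.0, -0.001]
ft_force: [0.3, -0.1, 0.2]
finger_gap: 0.999
finger_force: 0.0
time_s: 2.7
tcp_pos: [0.5171, 0.3149, 0.0966]
tcp_rot: [0.001, -0.001, 1.0, 0.001]
ft_force: [-0.3, 0.2, 5.5]
finger_gap: 0.339
finger_force: 58.7
```

```bash
python3 -m crank '[0,0,0,0,0,-6,1, 0,0,0,0,0,-20,1, 0,0,0,0,0,-40,1, 0,0,0,0,0,-62,1, 0,0,0,0,0,-84,1, 0,0,0,0,0,-104,1, 0,0,0,0,0,-120,1, 0,0,0,0,0,-126,1]'; python3 -m crank '[0,0,0,0,0,0,1, 0,0,0,0,0,0,1, 0,0,0,0,0,0,1]'
python3 - <<'E'
from h import *
p,d,c=snap('scene');s=observe();print(s['tcp_pos'],s['finger_gap'],s['ft_force'])
P=s['tcp_pos'];print(pix(c,P),pix(c,P-[0,0,.0926]))
u,v=pix(c,P);u,v=int(u),int(v);cv2.imwrite('pics/s2.png',cv2.resize(p[v-90:v+90,u-90:u+110],None,fx=3,fy=3)[:,:,::-1]);print(u-90,v-90)
E
```

```text
time_s: 3.37
tcp_pos: [0.5173, 0.3147, 0.2239]
tcp_rot: [0.002, -0.001, 1.0, 0.001]
ft_force: [0.1, 0.6, -0.7]
finger_gap: 0.338
finger_force: 59.2
time_s: 3.62
tcp_pos: [0.5155, 0.314, 0.2197]
tcp_rot: [-0.001, -0.001, 1.0, -0.001]
ft_force: [0.1, 0.0, -0.3]
finger_gap: 0.338
finger_force: 59.2
[0.51553734 0.31399887 0.21966298] 0.3350418788821655 [-0.55795803  0.26726563 -0.95607143]
(np.float64(413.23470657752586), np.float64(215.2797869354853)) (np.float64(405.35878838207526), np.float64(244.56537570037406))
323 125
```

View pics/s2.png

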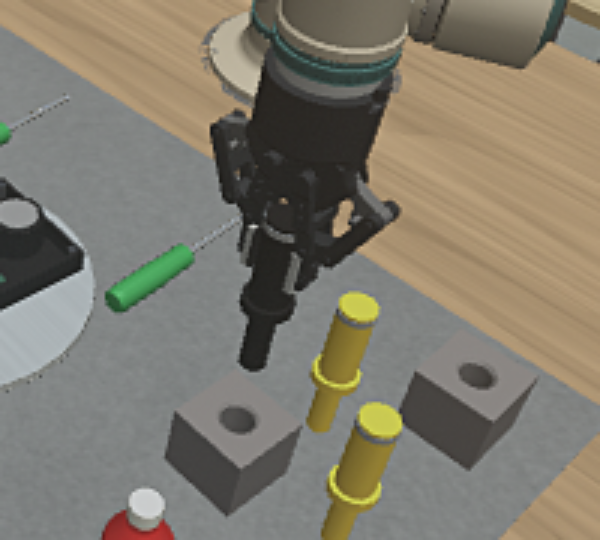

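The wand is held upright with its nose at about (407,246), as predicted. Next I'll move to the push start on the +y side of the peg.

```bash
python3 -m crank '[0,0,0,-6,-8,0,1, 0,0,0,-20,-27,0,1, 0,0,0,-42,-56,0,1, 0,0,0,-64,-86,0,1, 0,0,0,-86,-115,0,1, 0,0,0,-108,-145,0,1, 0,0,0,-130,-174,0,1, 0,0,0,-148,-198,0,1]'; python3 -m crank '[0,0,0,-13,-17,0,1, 0,0,0,-22,-29,5,1, 0,0,0,-26,-35,17,1, 0,0,0,-26,-35,32,1, 0,0,0,-26,-35,45,1, 0,0,0,-26,-35,52,1, 0,0,0,-26,-35,52,1, 0,0,0,-26,-35,52,1]'
python3 - <<'E'
from h import *
p,d,c=snap('scene');s=observe();print(s['tcp_pos'],s['ft_force'])
u,v=pix(c,[.66,.06,.09]);u,v=int(u),int(v);cv2.imwrite('pics/s3.png',cv2.resize(p[v-70:v+50,u-70:u+90],None,fx=4,fy=4)[:,:,::-1]);print(u-70,v-70)
for P in([.6895,.0356,.096],[.690,.081,.077]): print(np.array(pix(c,P))-[u-70,v-70])
E
```

```text
time_s: 4.33
tcp_pos: [0.6661, 0.1132, 0.2202]
tcp_rot: [-0.0, -0.0, 1.0, -0.001]
ft_force: [1.1, 0.9, -1.1]
finger_gap: 0.342
finger_force: 59.2
time_s: 5.0
tcp_pos: [0.69, 0.0824, 0.1685]
tcp_rot: [-0.001, -0.001, 1.0, 0.0]
ft_force: [-0.6, 0.2, -1.7]
finger_gap: 0.335
finger_force: 59.2
[0.6906467  0.08234956 0.16949461] [ 0.09499684  0.17183149 -1.03948028]
214 153
[55.08388138 68.82349116]
[66.51349627 84.65137301]
```

View pics/s3.png

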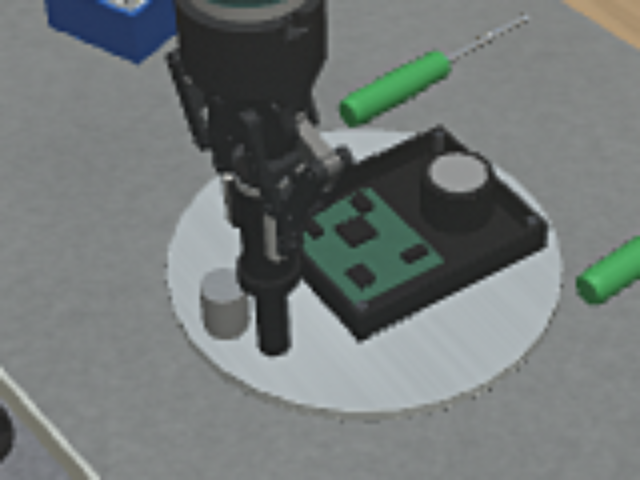

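The peg top is at crop (225,283) and the nose at (273,349), which leaves a gap of about 20 mm, as planned. I'll touch the peg softly, ramp up the push along the arc, stop, and lift.

```bash
python3 -m crank '[0,0,0,0,-4,0,1, 0,0,0,0,-9,0,1, 0,0,0,0,-13,0,1, 0,0,0,0,-16,0,1, 0,0,0,0,-18.5,0,1, 0,0,0,0,-21,0,1, 0,0,0,0,-24,0,1, 0,0,0,0,-28,0,1]'; python3 -m crank '[0,0,0,0,-5,0,1, 0,0,0,0,-11,0,1, 0,0,0,0,-18.5,0,1, 0,0,0,1,-27,0,1, 0,0,0,3,-36,0,1, 0,0,0,6.5,-45,0,1, 0,0,0,9,-50,0,1, 0,0,0,10,-51,0,1]'; python3 -m crank '[0,0,0,0,2,-10,1, 0,0,0,0,4,-28,1, 0,0,0,0,4,-44,1, 0,0,0,0,4,-53,1]'
cat > track.py <<'E'
from h import *
import sys
A=np.array([.5875,.0468])
def angle():
    t=observe()['time_s']; out=[]
    for n in sys.argv[1:] or ['top','scene']:
        p,d,c=snap(n); 
        f=200/np.tan(np.radians(c['vertical_fov'])/2);E=np.array(c['extrinsics'])
        V,U=np.mgrid[:400,:640]
        P=np.stack([(U-c['cx'])/f*d,(V-c['cy'])/f*d,d],-1)@E[:3,:3].T+E[:3,3]
        r=np.hypot(*(P[...,:2]-A).transpose(2,0,1)); z=P[...,2]; q=p.astype(float)
        lum=q.mean(-1); sat=q.max(-1)-q.min(-1)
        res={}
        for k,m,rn in(('peg',(z>.091)&(z<.101)&(r>85)if 0 else (z>.091)&(z<.101)&(r>.088)&(r<.122),.105),
                      ('win',(z>.091)&(z<.101)&(r>.048)&(r<.102)&(lum>110)&(sat<30),.075),
                      ('pcb',(q[...,1]-q[...,0]>20)&(q[...,1]-q[...,2]>5)&(r<.06)&(z<.09)&(z>.055),None)):
            if m.sum()<15: continue
            x=np.median(P[m][:,:2],0)-A; th=np.arctan2(x[1],x[0])
            if k=='peg': th+=np.pi
            res[k]=(round(float(th%(2*np.pi)),3),int(m.sum()),round(float(np.hypot(*x)),3))
        out.append((round(t,3),n,res)); t=observe()['time_s']
    for o in out: print(*o)
    return out
if __name__=='__main__': angle(); s=observe(); print(s['tcp_pos'].round(4))
E
python3 track.py
```

```text
time_s: 5.72
tcp_pos: [0.6908, 0.0536, 0.1693]
tcp_rot: [0.0, -0.001, 1.0, 0.0]
ft_force: [1.0, -0.1, -0.8]
finger_gap: 0.336
finger_force: 59.4
time_s: 6.38
tcp_pos: [0.6802, 0.0011, 0.1694]
tcp_rot: [-0.0, -0.0, 1.0, -0.0]
ft_force: [1.1, 0.1, -1.8]
finger_gap: 0.337
finger_force: 59.4
time_s: 6.72
tcp_pos: [0.6819, 0.0074, 0.2253]
tcp_rot: [0.002, -0.001, 1.0, 0.0]
ft_force: [0.5, -0.5, -0.4]
finger_gap: 0.339
finger_force: 59.4
6.717 top {'peg': (1.89, 145, 0.097), 'win': (1.846, 168, 0.073), 'pcb': (5.4, 447, 0.009)}
6.767 scene {'peg': (4.77, 144, 0.084), 'win': (1.806, 165, 0.074), 'pcb': (0.899, 461, 0.009)}
[0.6822 0.0071 0.2252]
```

The push worked: the window is turning clockwise at about 1 rad/s. I'll go to a meeting point at angle 0.4 and measure again on the way.

```bash
sed -i "s/(z>.091)&(z<.101)&(r>85)if 0 else (z>.091)&(z<.101)&(r>.088)&(r<.122)/(z>.085)\&(z<.101)\&(r>.104)\&(r<.124)/" track.py
python3 -m crank '[0,0,0,2,6,1,1, 0,0,0,6,18,3,1, 0,0,0,12,35,6,1, 0,0,0,18,52,8,1, 0,0,0,22,65,8,1, 0,0,0,24,70,8,1]' | head -2; python3 track.py
```

```text
time_s: 7.32
tcp_pos: [0.6549, 0.0801, 0.2133]
7.317 top {'peg': (1.284, 57, 0.109), 'win': (1.283, 193, 0.072), 'pcb': (1.147, 374, 0.013)}
7.367 scene {'win': (1.224, 135, 0.079), 'pcb': (1.764, 352, 0.011)}
[0.656  0.0785 0.2141]
```

```bash
python3 -m crank '[0,0,0,0,0,0,1, 0,0,0,0,0,0,1, 0,0,0,0,0,0,1]' | head -2; python3 track.py
cat > plan.py <<'E'
# usage: t_ref theta_ref omega_ref  cmdx cmdy n  [t now from observe]; prints shifts (tool x,y mm) per row
import sys; from h import *
tr,th,w,cx,cy,n=map(float,sys.argv[1:7]); A=np.array([.5875,.0468]); t0=observe()['time_s']
def theta(t):
    a=.05*w+.025; u=t-tr; return th-w*u+.5*a*u*u
for k in range(1,int(n)+1):
    a=theta(t0+k/12+.04); P=A+.075*np.array([np.cos(a),np.sin(a)])
    print(k,round(t0+k/12,2),'ang',round(a,2),'x',round(-(P[0]-cx)*1000,1),'y',round((P[1]-cy)*1000,1))
E
python3 plan.py 7.367 1.23 .93 .656 .076 16
```

```text
time_s: 7.67
tcp_pos: [0.6571, 0.0759, 0.2143]
7.667 top {'peg': (0.911, 56, 0.11), 'win': (0.903, 196, 0.071), 'pcb': (1.201, 417, 0.007)}
7.717 scene {'win': (0.891, 162, 0.075), 'pcb': (1.992, 377, 0.008)}
[0.6571 0.0759 0.2143]
1 7.85 ang 0.75 x 13.8 y 22.1
2 7.93 ang 0.68 x 10.1 y 17.9
3 8.02 ang 0.61 x 6.8 y 13.5
4 8.1 ang 0.53 x 3.9 y 8.9
5 8.18 ang 0.46 x 1.3 y 4.1
6 8.27 ang 0.39 x -0.9 y -0.8
7 8.35 ang 0.32 x -2.8 y -5.9
8 8.43 ang 0.24 x -4.3 y -11.0
9 8.52 ang 0.17 x -5.4 y -16.2
10 8.6 ang 0.1 x -6.1 y -21.4
11 8.68 ang 0.03 x -6.5 y -26.6
12 8.77 ang -0.03 x -6.5 y -31.8
13 8.85 ang -0.1 x -6.1 y -36.9
14 8.93 ang -0.17 x -5.4 y -42.0
15 9.02 ang -0.24 x -4.4 y -47.0
16 9.1 ang -0.31 x -3.0 y -51.8
```

```bash
python3 plan.py 7.692 .90 .945 .656 .076 8
```

```text
1 7.85 ang 0.71 x 11.8 y 19.9
2 7.93 ang 0.64 x 8.2 y 15.4
3 8.02 ang 0.56 x 5.0 y 10.6
4 8.1 ang 0.48 x 2.1 y 5.7
5 8.18 ang 0.41 x -0.3 y 0.6
6 8.27 ang 0.33 x -2.4 y -4.7
7 8.35 ang 0.26 x -4.0 y -10.1
8 8.43 ang 0.18 x -5.2 y -15.5
```

```bash
python3 -m crank '[0,0,0,1,2,0,1, 0,0,0,3,4.5,0,1, 0,0,0,3.5,6,0,1, 0,0,0,2,4.5,0,1, 0,0,0,-0.3,0.6,0,1, 0,0,0,-2.4,-4.7,0,1, 0,0,0,-4,-10,0,1, 0,0,0,-5.2,-15.5,0,1]' | head -2; python3 track.py;python3 plan.py 7.692 .90 .945 .661 .0605 8
```

```text
time_s: 8.43
tcp_pos: [0.6624, 0.0603, 0.2142]
8.433 top {'win': (0.163, 63, 0.066), 'pcb': (5.633, 560, 0.002)}
8.483 scene {'peg': (0.038, 37, 0.109), 'win': (0.14, 151, 0.074), 'pcb': (1.54, 449, 0.004)}
[0.6624 0.0597 0.2142]
1 8.62 ang 0.02 x -1.5 y -12.0
2 8.7 ang -0.05 x -1.4 y -17.5
3 8.78 ang -0.12 x -0.9 y -22.9
4 8.87 ang -0.19 x -0.1 y -28.2
5 8.95 ang -0.27 x 1.1 y -33.4
6 9.03 ang -0.34 x 2.7 y -38.5
7 9.12 ang -0.41 x 4.6 y -43.4
8 9.2 ang -0.48 x 6.8 y -48.1
```

```bash
python3 -m crank '[0,0,0,-1,-10,0,1, 0,0,0,-1.4,-18,0,1, 0,0,0,-0.7,-24.5,0,1, 0,0,0,0.3,-30,0,1, 0,0,0,1.6,-35,0,1, 0,0,0,3.2,-40,0,1, 0,0,0,5.2,-45,0,1, 0,0,0,7.5,-49.5,0,1]' | head -2; python3 track.py scene;python3 plan.py 8.483 .15 .94 .6535 .011 8
```

```text
time_s: 9.2
tcp_pos: [0.6543, 0.0111, 0.2143]
9.2 scene {'peg': (5.637, 62, 0.113), 'win': (5.792, 128, 0.071), 'pcb': (1.687, 464, 0.006)}
[0.6538 0.0102 0.2144]
1 9.33 ang -0.66 x 6.7 y -10.1
2 9.42 ang -0.73 x 10.2 y -14.3
3 9.5 ang -0.8 x 13.9 y -18.2
4 9.58 ang -0.88 x 17.9 y -21.8
5 9.67 ang -0.95 x 22.2 y -25.0
6 9.75 ang -1.02 x 26.6 y -28.0
7 9.83 ang -1.09 x 31.1 y -30.6
8 9.92 ang -1.16 x 35.8 y -32.9
```

```bash
python3 -m crank '[0,0,0,5.5,-9,0,1, 0,0,0,9.8,-14,0,1, 0,0,0,13.6,-18,0,1, 0,0,0,17.6,-21.6,0,1, 0,0,0,22,-25,0,1, 0,0,0,26.4,-28,0,1, 0,0,0,31,-30.6,0,1, 0,0,0,35.6,-33,0,1]' | head -2; python3 track.py scene;python3 plan.py 8.483 .155 .94 .618 -.022 8
```

```text
time_s: 9.92
tcp_pos: [0.6185, -0.0216, 0.2143]
9.917 scene {'peg': (5.067, 82, 0.114), 'win': (5.123, 123, 0.068), 'pcb': (1.824, 463, 0.008)}
[ 0.6175 -0.022   0.2144]
1 10.05 ang -1.26 x 7.8 y -2.7
2 10.13 ang -1.33 x 12.7 y -4.1
3 10.22 ang -1.4 x 17.7 y -5.1
4 10.3 ang -1.47 x 22.7 y -5.8
5 10.38 ang -1.53 x 27.7 y -6.1
6 10.47 ang -1.6 x 32.7 y -6.2
7 10.55 ang -1.67 x 37.6 y -5.9
8 10.63 ang -1.73 x 42.5 y -5.2
```

```bash
python3 -m crank '[0,0,0,7,-2.6,0,1, 0,0,0,13.5,-4.3,0,1, 0,0,0,19,-5.3,0,1, 0,0,0,24,-5.9,0,1, 0,0,0,29,-6.1,0,1, 0,0,0,34,-6.1,0,1, 0,0,0,39,-5.7,0,1, 0,0,0,44,-5,0,1]' | head -2; python3 track.py;python3 plan.py 8.483 .14 .94 .574 -.027 8
```

```text
time_s: 10.63
tcp_pos: [0.5746, -0.0264, 0.2143]
10.633 top {'peg': (4.543, 62, 0.109), 'win': (1.461, 57, 0.089), 'pcb': (1.72, 393, 0.015)}
10.683 scene {'peg': (4.487, 95, 0.114), 'win': (4.525, 113, 0.069), 'pcb': (1.964, 400, 0.006)}
[ 0.5741 -0.0262  0.2144]
1 10.82 ang -1.89 x 9.9 y 2.6
2 10.9 ang -1.95 x 14.4 y 4.2
3 10.98 ang -2.02 x 18.8 y 6.1
4 11.07 ang -2.08 x 23.0 y 8.3
5 11.15 ang -2.14 x 27.0 y 10.7
6 11.23 ang -2.2 x 30.8 y 13.3
7 11.32 ang -2.26 x 34.4 y 16.1
8 11.4 ang -2.32 x 37.8 y 19.1
```

```bash
python3 -m crank '[0,0,0,8.5,2.2,0,1, 0,0,0,14.6,4.4,0,1, 0,0,0,19,6.3,0,1, 0,0,0,23.4,8.6,0,1, 0,0,0,27.4,11,0,1, 0,0,0,31.2,13.6,0,1, 0,0,0,34.8,16.4,0,1, 0,0,0,38.2,19.5,0,1]' | head -2; python3 track.py;python3 plan.py 8.483 .14 .94 .5358 -.0075 8
```

```text
time_s: 11.4
tcp_pos: [0.5365, -0.0068, 0.2143]
11.4 top {'peg': (3.976, 59, 0.111), 'win': (0.831, 28, 0.098), 'pcb': (1.79, 121, 0.032)}
11.45 scene {'peg': (3.987, 95, 0.116), 'win': (3.918, 115, 0.067), 'pcb': (1.915, 412, 0.009)}
[ 0.5362 -0.0064  0.2144]
1 11.58 ang -2.46 x 6.4 y 6.9
2 11.67 ang -2.52 x 9.1 y 10.4
3 11.75 ang -2.57 x 11.6 y 14.0
4 11.83 ang -2.63 x 13.8 y 17.8
5 11.92 ang -2.69 x 15.8 y 21.6
6 12.0 ang -2.75 x 17.6 y 25.5
7 12.08 ang -2.8 x 19.1 y 29.5
8 12.17 ang -2.86 x 20.4 y 33.5
```

```bash
python3 -m crank '[0,0,0,6,6.4,0,1, 0,0,0,9.3,10.8,0,1, 0,0,0,11.8,14.5,0,1, 0,0,0,14,18.3,0,1, 0,0,0,16,22.2,0,1, 0,0,0,17.8,26.2,0,1, 0,0,0,19.3,30.2,0,1, 0,0,0,20.5,34.2,0,1]' | head -2; python3 track.py;python3 plan.py 8.483 .135 .94 .5153 .0267 16
```

```text
time_s: 12.17
tcp_pos: [0.5161, 0.0275, 0.2143]
12.167 top {'peg': (3.46, 62, 0.109), 'win': (0.332, 26, 0.097), 'pcb': (5.83, 19, 0.048)}
12.217 scene {'peg': (3.517, 88, 0.114), 'win': (3.351, 133, 0.069), 'pcb': (1.576, 427, 0.009)}
[0.516  0.0278 0.2143]
1 12.35 ang -2.99 x 1.9 y 8.6
2 12.43 ang -3.04 x 2.4 y 12.7
3 12.52 ang -3.1 x 2.7 y 16.7
4 12.6 ang -3.15 x 2.8 y 20.8
5 12.68 ang -3.2 x 2.7 y 24.8
6 12.77 ang -3.26 x 2.3 y 28.7
7 12.85 ang -3.31 x 1.8 y 32.6
8 12.93 ang -3.36 x 1.0 y 36.4
9 13.02 ang -3.41 x 0.1 y 40.1
10 13.1 ang -3.46 x -1.0 y 43.7
11 13.18 ang -3.51 x -2.3 y 47.2
12 13.27 ang -3.56 x -3.7 y 50.7
13 13.35 ang -3.61 x -5.3 y 54.0
14 13.43 ang -3.66 x -7.0 y 57.2
15 13.52 ang -3.71 x -8.9 y 60.3
16 13.6 ang -3.76 x -10.9 y 63.3
```

```bash
python3 -m crank '[0,0,0,1.8,8,0,1, 0,0,0,2.4,12.6,0,1, 0,0,0,2.7,16.7,0,1, 0,0,0,2.8,20.8,0,1, 0,0,0,2.7,24.8,0,1, 0,0,0,2.3,28.7,0,1, 0,0,0,1.8,32.6,0,1, 0,0,0,1,36.4,0,1]' | head -2;  python3 -m crank '[0,0,0,-0.9,3.7,0,1, 0,0,0,-2,7.3,0,1, 0,0,0,-3.3,10.8,0,1, 0,0,0,-4.7,14.3,0,1, 0,0,0,-6.3,17.6,0,1, 0,0,0,-8,20.8,0,1, 0,0,0,-9.9,23.9,0,1, 0,0,0,-11.9,26.9,0,1]' | head -2; python3 track.py;python3 plan.py 8.483 .135 .94 .5262 .090 8
```

```text
time_s: 12.93
tcp_pos: [0.5153, 0.0639, 0.2143]
time_s: 13.6
tcp_pos: [0.5273, 0.0907, 0.2143]
13.6 top {'peg': (2.636, 60, 0.111), 'win': (5.792, 28, 0.097), 'pcb': (5.002, 25, 0.044)}
13.65 scene {'peg': (2.688, 49, 0.11), 'win': (2.552, 139, 0.07), 'pcb': (0.827, 468, 0.01)}
[0.5275 0.0909 0.2143]
1 13.78 ang -3.86 x -4.7 y 6.1
2 13.87 ang -3.9 x -7.1 y 8.6
3 13.95 ang -3.95 x -9.5 y 11.0
4 14.03 ang -3.99 x -12.0 y 13.3
5 14.12 ang -4.04 x -14.5 y 15.4
6 14.2 ang -4.08 x -17.2 y 17.4
7 14.28 ang -4.13 x -19.9 y 19.3
8 14.37 ang -4.17 x -22.6 y 21.0
```

```bash
python3 -m crank '[0,0,0,-0.5,0.6,0,1, 0,0,0,-2,2.4,0,1, 0,0,0,-4.3,5,0,1, 0,0,0,-6.8,7.7,0,1, 0,0,0,-9.3,10.4,0,1, 0,0,0,-11.9,12.8,0,1, 0,0,0,-14.5,15,0,1, 0,0,0,-17.2,17,0,1]' | head -2; python3 track.py
```

```text
time_s: 14.37
tcp_pos: [0.5445, 0.1078, 0.2143]
14.367 top {'peg': (2.239, 57, 0.112), 'win': (5.395, 31, 0.096), 'pcb': (4.723, 237, 0.021)}
14.417 scene {'peg': (2.287, 35, 0.11), 'win': (2.154, 154, 0.072), 'pcb': (0.929, 476, 0.01)}
[0.5448 0.1078 0.2142]
```

Tracking held for over 6 s with the window within a few mm. Now I'll take the wand back over the holder.

```bash
python3 -m crank '[0,0,0,1,8,-8,1, 0,0,0,4,30,-13,1, 0,0,0,8,60,-13,1, 0,0,0,12,92,-13,1, 0,0,0,16.5,124,-13,1, 0,0,0,20.5,155,-13,1, 0,0,0,24,182,-13,1, 0,0,0,26.5,200,-13,1]'|head -2;python3 -m crank '[0,0,0,0.9,6,0,1,  0,0,0,0.9,7,0,1, 0,0,0,0.9,7,0,1, 0,0,0,0.9,7,0,1]'
python3 - <<'E'
from h import *
p,d,c=snap('scene');s=observe();print(s['tcp_pos'],s['tcp_rot'])
for P in([.515,.3155,.064],[.515,.3155,.1335]):print((np.array(pix(c,P))-[335,160])*4)
cv2.imwrite('pics/s4.png',cv2.resize(p[160:300,335:505],None,fx=4,fy=4)[:,:,::-1])
E
```

```text
time_s: 15.13
tcp_pos: [0.5165, 0.3107, 0.228]
time_s: 15.47
tcp_pos: [0.5166, 0.3133, 0.2275]
tcp_rot: [0.0, -0.0, 1.0, -0.0]
ft_force: [0.1, -0.4, -0.7]
finger_gap: 0.337
finger_force: 59.4
[0.51670564 0.31311477 0.22747748] [ 5.48995649e-05 -1.58995882e-04  9.99999930e-01 -3.33293114e-04]
[265.02887537 409.97394644]
[286.22029047 331.75453119]
```

View pics/s4.png

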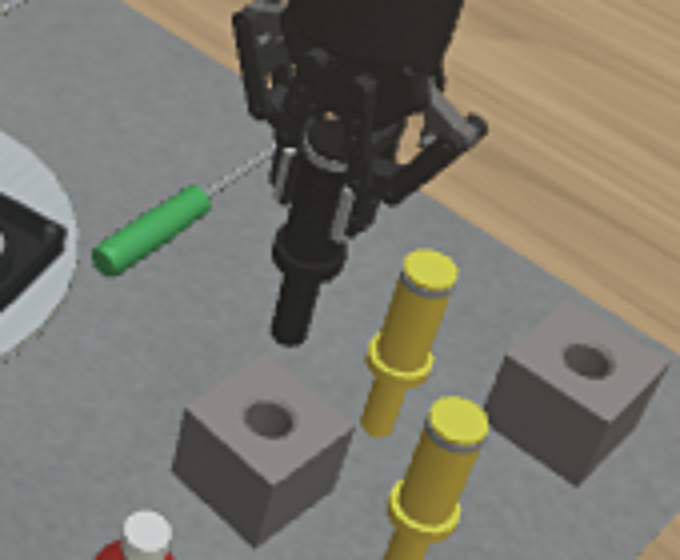

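The hole is at crop (269,420) and the nose at (290,335), which is aligned within 2–3 mm. I'll lower it into the hole and watch the force.

```bash
python3 -m crank '[0,0,0,0,0,8,1, 0,0,0,0,0,24,1, 0,0,0,0,0,40,1, 0,0,0,0,0,52,1, 0,0,0,0,0,60,1, 0,0,0,0,0,66,1, 0,0,0,0,0,72,1, 0,0,0,0,0,78,1]' ;python3 -m crank '[0,0,0,0,0,6,1,  0,0,0,0,0,12,1, 0,0,0,0,0,18,1, 0,0,0,0,0,24,1, 0,0,0,0,0,24,1]'
```

```text
time_s: 16.18
tcp_pos: [0.517, 0.3143, 0.1492]
tcp_rot: [0.0, -0.001, 1.0, 0.0]
ft_force: [1.0, 1.0, -1.3]
finger_gap: 0.337
finger_force: 59.4
time_s: 16.6
tcp_pos: [0.5157, 0.3141, 0.1239]
tcp_rot: [-0.001, -0.001, 1.0, -0.001]
ft_force: [-0.6, 0.1, -0.9]
finger_gap: 0.336
finger_force: 59.4
```

```bash
python3 -m crank '[0,0,0,0,0,6,1,  0,0,0,0,0,12,1, 0,0,0,0,0,18,1, 0,0,0,0,0,23,1, 0,0,0,0,0,26,1, 0,0,0,0,0,28,1, 0,0,0,0,0,28,1]';python3 -m crank '[0,0,0,0,0,0.7,1, 0,0,0,0,0,1.4,1, 0,0,0,0,0,1.4,1]'
```

```text
time_s: 17.18
tcp_pos: [0.5164, 0.3144, 0.0971]
tcp_rot: [-0.0, -0.001, 1.0, -0.0]
ft_force: [-0.9, -0.3, -1.3]
finger_gap: 0.335
finger_force: 59.6
time_s: 17.43
tcp_pos: [0.5168, 0.3146, 0.0966]
tcp_rot: [0.0, -0.001, 1.0, 0.0]
ft_force: [-0.4, -0.2, 2.3]
finger_gap: 0.334
finger_force: 59.8
```

The collar is seated, so I'll release and retreat upward.

```bash
python3 -m crank '[0,0,0,0,0,0,0, 0,0,0,0,0,0,-0.5, 0,0,0,0,0,0,-1, 0,0,0,0,0,0,-1, 0,0,0,0,0,0,-1, 0,0,0,0,0,0,-1, 0,0,0,0,0,0,-1, 0,0,0,0,0,0,-1]'; python3 -m crank '[0,0,0,0,0,-6,-1, 0,0,0,0,0,-18,-1, 0,0,0,0,0,-36,-1, 0,0,0,0,0,-58,-1, 0,0,0,0,0,-80,-1, 0,0,0,0,0,-104,-1, 0,0,0,0,0,-125,-1, 0,0,0,0,0,-135,-1]'; python3 -m crank '[0,0,0,0,0,0,-1, 0,0,0,0,0,0,-1, 0,0,0,0,0,0,-1, 0,0,0,0,0,0,-1, 0,0,0,0,0,0,-1]'|head -2
python3 - <<'E'
from h import *
p,d,c=snap('scene')
cv2.imwrite('pics/s5.png',cv2.resize(p[160:320,310:510],None,fx=3.5,fy=3.5)[:,:,::-1])
E
```

```text
time_s: 18.1
tcp_pos: [0.5165, 0.3144, 0.0959]
tcp_rot: [0.0, -0.001, 1.0, 0.0]
ft_force: [0.2, -0.7, -0.1]
finger_gap: 0.996
finger_force: 0.0
time_s: 18.77
tcp_pos: [0.5177, 0.315, 0.2346]
tcp_rot: [0.003, -0.001, 1.0, 0.001]
ft_force: [0.8, 0.5, 0.7]
finger_gap: 1.002
finger_force: 0.0
time_s: 19.18
tcp_pos: [0.5158, 0.3141, 0.2293]
```

View pics/s5.png

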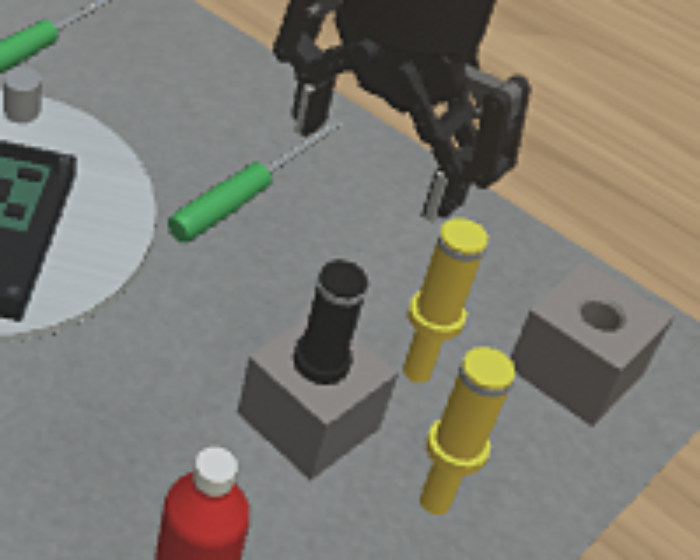

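The wand stands upright with its collar on the block at crop (323,360), and the gripper is well clear.

```bash
python3 -c "
from plant import bot; print(bot.hand_in())"
```

```text
the job is handed in; nothing more can be done
None
```

The job is handed in, with no verdict returned: I lifted the wand and set the table coasting at about 1 rad/s. The nose then followed the window for about 6 s, within a few mm sideways and about 2.5 cm above it by my measurements. The wand now stands home in its holder, released.

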